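Mix the vials on the hand-cranked rotator

ROBOT

A 6-joint arm with a two-finger parallel gripper is mounted at the origin on the work surface. World frame = base frame: x ahead of the robot, y to its left, z up, the work surface at z = 0. Lengths are in mm, angles in rad, forces in N, time in s.
With the tool pointing down it reaches from about 350 to 875 mm from the base axis. Payload 4.2 kg.
Tool frame: the origin (TCP) lies between the finger pads; the fingertips stand 22 mm ahead of it and the grasp point (between the pads) lies 3 mm ahead of it; z points along the fingers, y is the line along which they close (so a half turn about z gives the same grasp; the last joint's range is limited). The gripper opens to 87 mm and grips with 3 to 60 N. Pads are 19 mm wide; open, the fingers measure 117 mm over their backs; the gripper's body (75 mm by 190 mm) begins 51 mm behind the grasp point.
Start: joints at [1.492, 0.385, 0.008, 0, -1.194, -0.259], TCP at [207.1, 589.668, 244.55] pointing down, gripper open.
Joint ranges: [-3.14, 3.14], [-1.21, 2.06], [-1.07, 1.41], [-3.16, 2.05], [-2.99, -0.16], [-3.1, 3.1]. Speed limits (rad/s): [2.79, 2.79, 3.14, 3.14, 3.14, 3.14].

INTERFACE

Orientations are given as a 3x3 rotation matrix whose columns are the frame's x, y, z axes.
In Python, from bench import observe, eyes, ticket gives the robot as it stands.
- The arm moves only by the tool drive_tool, never from a script. Its argument "increments" is one flat list of numbers, 7 for each row, row after row: the shift along the tool's x, y, z in units of 0.04 m (1.0 is 0.04 m), then the turn, a rotation vector about the tool's x, y, z in units of 0.1 rad (1.0 is 0.1 rad), then the opening, from 0 (shut) to 1 (fully open). In form: [x, y, z, ax, ay, az, grip, x, y, z, ax, ay, az, grip, ...]. A call has 1 to 12 rows; each row shifts and turns the commanded pose from where the row before left it, along the tool's axes as they then stand; what a row does not reach is not made up. A row lasts 1/12 s, in which the tool goes at most 41.7 mm and 7.16 degrees, less where a joint would pass 70% of its speed; a pose out of reach is approached as far as the arm can. A call with a number of a shift or a turn outside -1 to 1 is refused whole. A call with a gripper value outside its range is refused whole. The fingers move at their own pace and stop on an object; the grip force is fixed at half the most. Time passes only in rows, so rows that do not move let the fingers close. It gives the time, the measured TCP pose, the force, the opening and the grip force at its end, in the units of the state.
- observe(): the state, without advancing time (a new reading comes with each control period).
- eyes.snapshot(name): name is "scene" or "top" or "wrist"; returns a dict with "pixels" (400x640x3 uint8, blue, green, red), "intrinsics" (3x3 intrinsics, pixels), "k1" (the pictures are not rectified: a ray, as slopes to the right and down, at radius r is drawn at 1 + k1 r^2 times it, then the intrinsics apply), "R" (3x3) and "t" (3): a world point X has camera coordinates R X + t. Camera axes: x right, y down, z forward; pixel columns grow to the right and rows downward; lengths in mm; the calibration is good to about 2 mm. A picture is of the moment at which its call begins. There is no depth.
- ticket.sign_off(): hands the job in; it is judged then, once.
The state is a dict: "time": time; "q": joint angles; "dq": joint speeds; "joint_torque": joint torques, N m; "ee_pos": TCP position; "tool_rot": TCP orientation; "contact_force": force on the tool from outside, world axes, zero at the start; "ft_torque": the same for the moment, N m; "gripper_width": finger opening in mm; "gripper_force": force on a finger pad.
Only numpy, scipy, OpenCV 4.12 (cv2) and the standard library are available. Lean on these libraries where they do the work, as an engineer would, in place of code of your own. Each camera call takes 0.05 s, during which the arm holds its last target. There are 200 camera calls.

TASK

Turn the crank of the vial rotator until the tilted vial disc itself runs at 25 turns a minute, and keep the disc there, give or take 4 turns a minute, for at least 5 seconds without a break, never letting it race to 40. Then bring the disc to a stop with its rim tab in line with the fixed pointer, ready for unloading, and let go of the crank. Drive the disc only through the crank, without touching it or the vials, and leave the bottle, bowl and jar alone.

Things in the scene. Friction and masses are not known exactly. Their poses are not given: they have to be found in the camera images.
- rotator: Hand-cranked vial rotator, fixed to the counter (place and yaw vary). White base plate 280 x 540 x 18 mm; at the +y end a gearbox 130 x 130 mm, 88 mm high, with a pulley and the crank on top; at the -y end a tilted disc with six vials. Origin on the counter top, z up; the crank's vertical axis is at local (0, +140 mm), the disc's centre at local (0, -140, 125 mm).
- crank_axis (a point): On the crank's vertical axis, 178 mm above the counter (grip height). Through a fluid coupling the crank drives the pulley below it, which is belted 1:1, same direction, to the disc: torque = 0.016 N m per rad/s of (crank speed - disc speed), no fixed angle between them; a crank held still brakes the disc. A loose drag shoe in a steel pocket (top 125 mm) lies on the pulley; leave it.
- handle: The black crank handle: an upright cylinder, 32 mm diameter, 50 mm tall, from 151 to 201 mm above the counter; origin on its axis 178 mm up, where to grip it. It goes round the crank axis at 60 mm radius, anywhere at the start; crank arm top 146 mm above the counter. The crank may be turned either way. The handle spins freely on its pin: the hand may keep its orientation going round.
- disc (a joint): Disc angle about its axis (leaning 0.35 rad from vertical towards the rotator's +x), rad, unlimited, counting on over turns, positive anticlockwise seen from above, as the crank. At 0 and every full turn the rim tab is in line with the pointer. 25 turns a minute is 2.62 rad/s. The disc turns slower than the crank by a fifth to a half and stays where it comes to rest.
- disc_centre (a point): Centre of the aluminium disc, on its axis: 220 mm diameter, 10 mm thick, six glass vials clipped on its upper face (up to 27 mm above it). Nominal mass 2.0 kg, inertia 0.012 kg m2 (-20 to +50 %, unseen), balanced. Drag on it: 0.003 N m per rad/s plus a dry drag that differs each time, unseen, 0.004 to 0.025 N m. Its speed follows the crank's with a time constant of about 0.6 s.
- tab_tip (a point): Outer end of the disc's single rim tab, a dark steel plate 30 mm wide that stands out 22 mm beyond the rim; 132 mm from the disc's centre.
- pointer_tip (a point): Tip of the fixed pointer, a dark steel finger 12 mm wide on a post at the low (+x) side of the disc, pointing at the disc's centre, 138 mm from it. When tab and pointer are in line the tips are 6 mm apart.
- bottle: White bottle, 60 mm diameter, 150 mm tall, standing loose on the counter; origin under its centre. To be left alone.
- bowl: Steel bowl, 110 mm diameter, 40 mm tall, loose; origin under its centre. To be left alone.
- jar: Glass jar with steel lid, 70 mm diameter, 80 mm tall, loose; origin under its centre. To be left alone.

How it is judged:
By the outcome, as a careful person would: the job done as asked, in the order asked, and still so for the second after the job is handed in, with the robot touching nothing.
It also fails if it takes over 64 s, if anything falls off the work surface, if the arm or the gripper's body presses on something with over 40 N, if the wrist force passes 120 N, or if a joint passes its speed limit or range.

## Working session

There is one attempt and no reset: what is moved stays moved. The work goes in short steps, Python scripts to look and compute and a tool call to move; the robot and the scene stay as the last step left them, time stands still between calls to the robot, and variables do not carry over. Pictures are saved under pics/ and viewed, at most 10 in all, crops included, and the job is handed in when it is done.

Besides the shell and the picture viewer there is one more tool, called as name(argument=value, ...) on one line, values as JSON. drive_tool: Moves the arm, as the interface text tells. Shifts and turns lie within -1 to 1; 1 stands for 0.04 m of shift or 0.1 rad of turn. Its arguments: {"type":"object","properties":{"increments":{"type":"array","items":{"type":"number"}}},"required":["increments"]}

```bash
mkdir -p pics
cat > h.py <<'E'
import numpy as np, cv2
from bench import observe, eyes, ticket
def snap(n,f=None):
    s=eyes.snapshot(n)
    if f: cv2.imwrite('pics/'+f,s['pixels'])
    return s
def ray(s,u,v):
    K=np.array(s['intrinsics'],float)
    p=cv2.undistortPoints(np.array([[[u,v]]],float),K,np.array([s['k1'],0,0,0,0.]))[0,0] if 0 else None
    x=np.array([(u-K[0,2])/K[0,0],(v-K[1,2])/K[1,1]]); d=x.copy()
    for _ in range(20): d=x/(1+s['k1']*(d@d))
    R=np.array(s['R'],float);t=np.array(s['t'],float)
    return -R.T@t, R.T@np.array([d[0],d[1],1])
def onz(s,u,v,z):
    o,d=ray(s,u,v); return o+d*(z-o[2])/d[2]
def proj(s,X):
    K=np.array(s['intrinsics'],float);c=np.array(s['R'])@X+np.array(s['t']);d=c[:2]/c[2]
    d=d*(1+s['k1']*(d@d)); return K[:2,:2]@d+K[:2,2]
E
python3 - <<'E'
from h import *
a=snap('top','top0.png');b=snap('scene','scene0.png')
for s in(a,b): print(s['intrinsics'],s['k1'],s['R'],s['t'])
o=observe();print(o['time'],o['ee_pos'],o['tool_rot'])
E
```

```text
[[363.64733994   0.         317.65122888]
 [  0.         363.64733994 195.66983256]
 [  0.           0.           1.        ]] -0.04311628164436325 [[ 0.01659197 -0.99952118  0.02611735]
 [-0.99199506 -0.01972612 -0.12472639]
 [ 0.12518186 -0.02383883 -0.99184737]] [ -16.92438176  576.7557969  1240.27475885]
[[518.07390525   0.         322.01514823]
 [  0.         518.07390525 199.14091547]
 [  0.           0.           1.        ]] -0.11423651158965241 [[-0.54075106  0.84099885 -0.01758485]
 [ 0.4961421   0.30199183 -0.81402945]
 [-0.67928736 -0.44891187 -0.58055734]] [ 301.14205671 -179.37917028 2223.73411336]
0.1 [206.93203304 589.23579813 243.57581726] [[ 9.43447940e-01 -3.31520195e-01 -5.87426213e-04]
 [-3.31520709e-01 -9.43446103e-01 -1.86292952e-03]
 [ 6.33937876e-05  1.95232098e-03 -9.99998092e-01]]
```

View pics/top0.png

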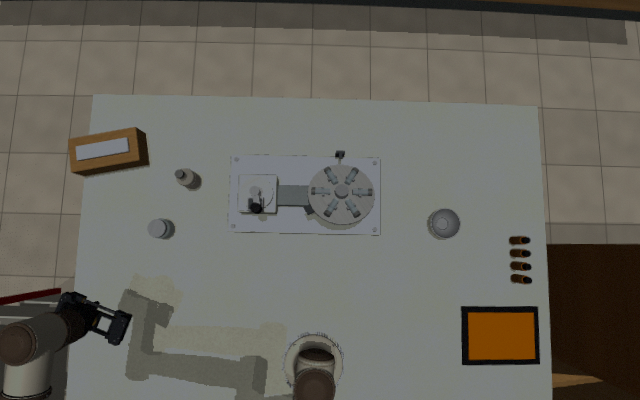

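View pics/scene0.png

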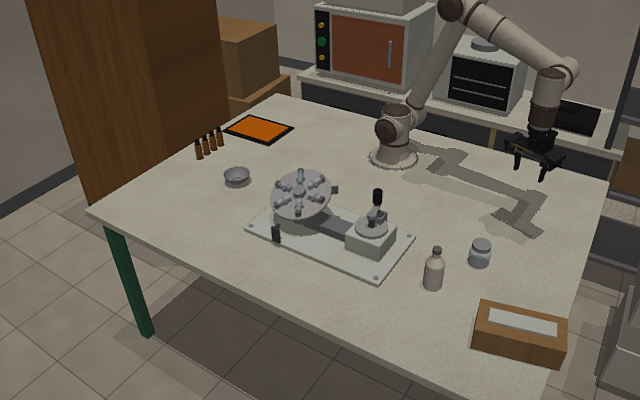

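The top view shows the plate with corners near (231,155), (380,157), (379,235) and (229,233). The handle is at (256,208), the disc at (341,192), the pointer at (340,155) and the tab near (309,210). The scene view agrees. The yaw is close to 0.

Run:
```python
from h import *
a=snap('top');b=snap('scene')
im=a['pixels']
c=[(231,155),(380,157),(379.5,235),(229.5,233.5)]
for p in c: print(onz(a,*p,18).round(1))
g=cv2.cvtColor(im,cv2.COLOR_BGR2GRAY)
m=(g<45).astype(np.uint8); m[:140]=0;m[245:]=0;m[:,:220]=0;m[:,390:]=0
n,l,st,ce=cv2.connectedComponentsWithStats(m)
for i in range(1,n):
  if st[i,4]>5: print('top',st[i],ce[i].round(1))
gb=cv2.cvtColor(b['pixels'],cv2.COLOR_BGR2GRAY)
m=(gb<45).astype(np.uint8); m[:160]=0;m[285:]=0;m[:,:230]=0;m[:,420:]=0
n,l,st,ce=cv2.connectedComponentsWithStats(m)
for i in range(1,n):
  if st[i,4]>8: print('sc',st[i],ce[i].round(1))
cr=np.vstack([cv2.resize(im[140:245,220:390],(800,494),interpolation=cv2.INTER_CUBIC)])
cv2.imwrite('pics/c1.png',cr)
cv2.imwrite('pics/c2.png',cv2.resize(b['pixels'][160:285,240:420],(800,556),interpolation=cv2.INTER_CUBIC))
```

```text
[720.6 307.6  18. ]
[ 725.4 -231.    18. ]
[ 443.5 -227.9   18. ]
[439.6 299.8  18. ]
top [335 152   5   5  16] [337.2 154.5]
top [342 153   2   4   8] [342.5 154.5]
top [249 203  14  11 114] [255.7 207.9]
top [277 205  19   1  19] [286. 205.]
top [304 205  10  10  48] [308.5 209.2]
top [324 213   5   4   9] [326.2 214.6]
top [356 214   4   3   6] [357.5 215. ]
sc [373 189   9  17 136] [377.1 196.7]
sc [369 220   5   8  32] [370.9 223.5]
sc [272 228   8  15  91] [275.5 235.4]
```

View pics/c1.png

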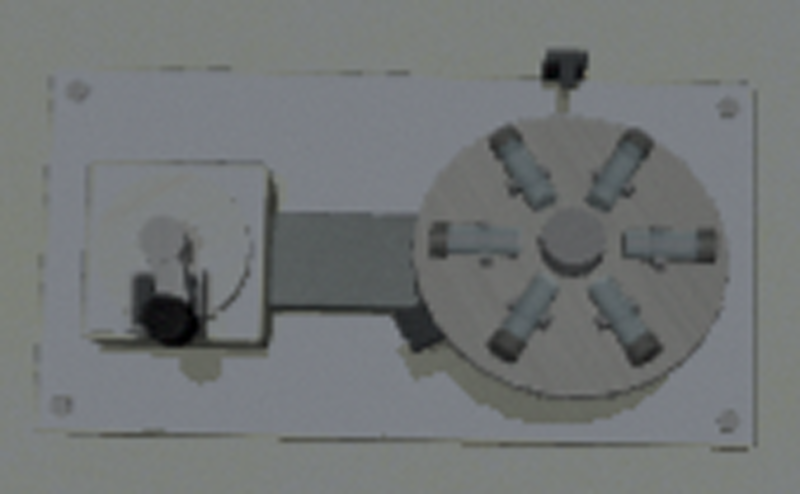

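View pics/c2.png

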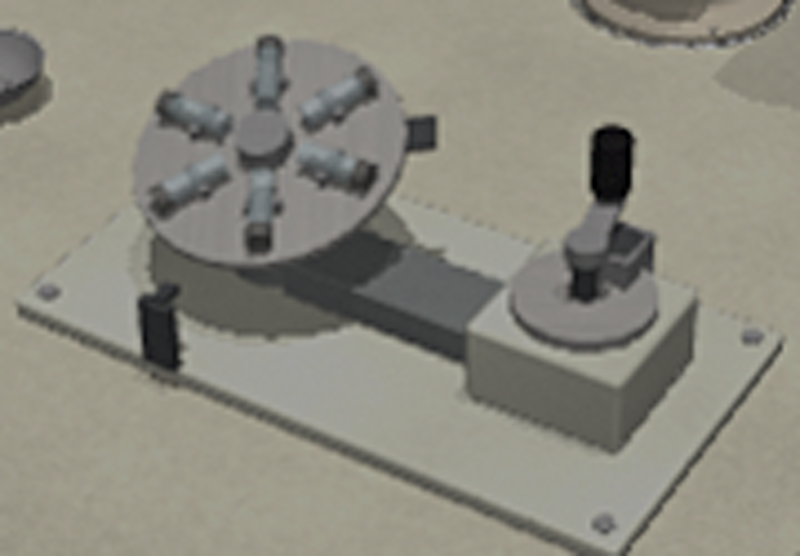

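Screws, crank hub, handle and tab are all visible in the crops: the hub is at about (254,191) full-frame, the handle top at about (255,208), and the tab near (309,210). Next, the geometry.

Run:
```python
from h import *
a=eyes.snapshot('top');b=eyes.snapshot('scene');im=a['pixels']
f=lambda u,v:(220+(u+.5)*.2125-.5,140+(v+.5)*.2125-.5)
P=np.array([onz(a,*f(*p),20)for p in[(77,91),(727,107),(728,420),(62,405)]]);print(P.round(1))
c=P.mean(0); ey=(P[0]-P[1]+P[3]-P[2]);yaw=np.arctan2(-ey[0],ey[1])
ex=P[0]-P[3]+P[1]-P[2];yx=np.arctan2(ex[1],ex[0]);print('c',c,yaw,yx)
print('hub',onz(a,*f(162,240),146))
# handle triangulation: body centroid between views (z 151..201)
print('handle top', onz(a,255.7,207.9,195))
o1,d1=ray(a,255.7,207.9);o2,d2=ray(b,377.1,191)
A=np.stack([d1,-d2],1);s=np.linalg.lstsq(A,o2-o1,rcond=None)[0];print('tri top',o1+d1*s[0],o2+d2*s[1])
def fr(x,y,z):
  return np.array([c[0]+x*np.cos(yaw)-y*np.sin(yaw),c[1]+x*np.sin(yaw)+y*np.cos(yaw),z])
ca=fr(0,140,178);print('crank',ca);H=onz(a,255.7,207.9,195)-ca;print('r',np.hypot(*H[:2]),np.arctan2(H[1],H[0]))
# disc basis: zero dir toward +x low
dc=fr(0,-140,125);t=.35
e1=np.array([np.cos(t),0,-np.sin(t)]);n=np.array([np.sin(t),0,np.cos(t)]);
for s_,nm in((a,'top'),(b,'scene')):
  for name,w in(('pointer',fr(138*np.cos(t),-140,125-138*np.sin(t))),('centre',dc),('crankhub',fr(0,140,146))): print(nm,name,proj(s_,w).round(1))
```

```text
[[ 706.1  288.7   20. ]
 [ 704.6 -209.    20. ]
 [ 464.8 -209.1   20. ]
 [ 467.1  289.1   20. ]]
c [585.62837001  39.94203098  20.        ] -0.0037744711930224784 -0.0008714661651138004
hub [575.4141607  200.22117293 146.        ]
handle top [515.62093351 185.64554534 195.        ]
tri top [515.62268162 185.64841476 194.9803363 ] [513.91141381 188.69143551 195.27225616]
crank [586.15679472 179.94103372 178.        ]
r 70.76615836546405 3.0608943655735086
top pointer [345.9 155.2]
top centre [346.9 190.4]
top crankhub [260.5 187.4]
scene pointer [271.  223.4]
scene centre [292.8 193.1]
scene crankhub [363.5 213.8]
```

```bash
cat >> h.py <<'E'
YAW=-0.002; C=np.array([575.4,200.2])
def fr(x,y,z): # crank axis at local (0,140)
    c,s=np.cos(YAW),np.sin(YAW); y=y-140
    return np.array([C[0]+c*x-s*y,C[1]+s*x+c*y,z])
def dp(r,a,h=0.): # disc-plane point
    t=.35;x=r*np.cos(a);y=r*np.sin(a)
    return fr(x*np.cos(t)+h*np.sin(t),-140+y,125-x*np.sin(t)+h*np.cos(t))
def prof(s,r=(115,119,123,127),h=0.,n=360):
    g=cv2.cvtColor(s['pixels'],cv2.COLOR_BGR2GRAY)
    A=np.arange(n)*2*np.pi/n
    M=np.array([[proj(s,dp(q,a,h)) for a in A] for q in r]).astype(np.float32)
    return A,cv2.remap(g,M[...,0],M[...,1],cv2.INTER_LINEAR).astype(float).mean(0)
def tab(s,h=0.):
    A,p=prof(s,h=h); w=np.clip(60-p,0,None)
    k=np.exp(1j*A); z0=np.argmax(np.convolve(np.r_[w[-7:],w,w[:7]],np.ones(15),'valid'))
    d=np.angle(k*np.conj(k[z0])); w=w*(abs(d)<.2)
    return np.angle(np.exp(1j*(A[z0]+(w*d).sum()/(w.sum()+1e-9)))),w.sum()
E
python3 - <<'E'
from h import *
a=eyes.snapshot('top');b=eyes.snapshot('scene')
for s in(a,b):
  for nm,w in(('hub',fr(0,140,146)),('pointer',dp(138,0)),('post',dp(150,0)),('centre',dp(0,0)),('rimE',dp(110,np.pi/2,5)),('rimW',dp(110,-np.pi/2,5)),('rim0',dp(110,0,5)),('rimPi',dp(110,np.pi,5))):print(nm,proj(s,w).round(1),end=' ')
  A,p=prof(s);print();print(p[::6].round().astype(int),tab(s))
f=lambda u,v:((220+(u+.5)*.2125-.5),140+(v+.5)*.2125-.5)
print('obs rim top',f(412,245),f(727,250),f(572,115),f(572,398))
f=lambda u,v:((240+(u+.5)*.225-.5),160+(v+.5)*.225-.5)
print('obs hub sc',f(587,243),'handle',f(612,133))
E
```

```text
hub [254.  190.6] pointer [339.9 157.9] post [339.9 155. ] centre [340.8 193.4] rimE [307.2 191.9] rimW [374.4 193.4] rim0 [340.2 164. ] rimPi [341.6 223.8] 
[100 126 127 125 125 127 126 127 127 127 126 127 126  89  88  90  90  89
  89  43  43  40 102 107 104 102  99 101 100 102 104 106 109 112 118 122
 126 127 126 127 126 126 127 126 124 124 126 127 127 126 127 127 125 126
 125 121 123 126 126 126] (np.float64(2.0897639317047534), np.float64(252.5))
hub [370.6 214. ] pointer [277.7 223.8] post [275.8 226.5] centre [299.2 193.4] rimE [325.7 202.2] rimW [273.6 183.3] rim0 [281.8 216.6] rimPi [315.1 169.6] 
[ 92  91  92  92  74  63  62  61  58  57  58  57  62 104 102 151 148 149
 154  56  62  70 152 150 154 157 157 157 156 154 152 154 154 156 157 130
 141 158 157 154 154 154 154 151 150 156 156 154 154 154 154 154 154 154
 158 159 147 123  89  90] (np.float64(1.0992538932346505), np.float64(57.5))
obs rim top (307.15625, 191.66875) (374.09375, 192.73125) (341.15625, 164.04375) (341.15625, 224.18124999999998)
obs hub sc (371.6875, 214.2875) handle (377.3125, 189.5375)
```

drive_tool(increments=[0.4,0.26,0,0,0,0,1,0.76,0.5,0,0,0,0,1,0.76,0.5,0,0,0,0,1,0.76,0.5,0,0,0,0,1,0.76,0.5,0,0,0,0,1,0.76,0.5,0,0,0,0,1,0.76,0.5,0,0,0,0,1,0.76,0.5,0,0,0,0,1,0.76,0.5,0,0,0,0,1,0.76,0.5,0,0,0,0,1,0.76,0.5,0,0,0,0,1,0.76,0.5,0,0,0,0,1])

```text
time: 1.4
ee_pos: [462.1, 254.6, 244.9]
tool_rot: [[0.944, -0.331, 0.0], [-0.331, -0.944, 0.001], [0.0, -0.001, -1.0]]
contact_force: [0.3, 0.5, 0.7]
gripper_width: 86.7
gripper_force: 0.0
```

drive_tool(increments=[0.76,0.5,0,0,0,0,1,0.76,0.5,0,0,0,0,1,0.38,0.19,0,0,0,0,1,0,0,0,0,0,0,1])

```text
time: 1.73
ee_pos: [519.0, 183.5, 244.4]
tool_rot: [[0.942, -0.336, 0.0], [-0.336, -0.942, -0.0], [0.0, 0.0, -1.0]]
contact_force: [-0.3, 0.2, 0.0]
gripper_width: 86.6
gripper_force: 0.0
```

Run:
```python
from h import *
o=observe();R=np.array(o['tool_rot']);print(o['time'],o['ee_pos'],R.round(3).tolist())
print('tool delta/0.04', (R.T@(np.array([517.1,186.0,183])-o['ee_pos'])/40).round(3))
w=snap('wrist','w1.png');print(proj(w,np.array([517.1,186,201])),proj(w,np.array([575.4,200.2,146])))
t=snap('top');print(tab(t))
```

```text
1.7333 [519.03041986 183.49751414 244.38413135] [[0.942, -0.336, 0.0], [-0.336, -0.942, -0.0], [0.0, 0.0, -1.0]]
tool delta/0.04 [-0.067 -0.043  1.535]
[320.79506578 231.28028513] [277.98892399 142.26586781]
(np.float64(2.0918006940456477), np.float64(222.0))
```

View pics/w1.png

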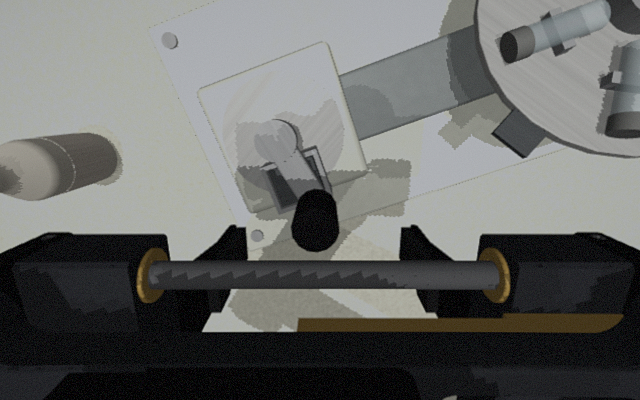

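The wrist view shows the handle top at about (315,232) and the hub at about (279,139), both close to prediction.

Run:
```python
from h import *
o=observe();R=np.array(o['tool_rot']);w=eyes.snapshot('wrist')
g=cv2.cvtColor(w['pixels'],cv2.COLOR_BGR2GRAY);m=(g<18).astype(np.uint8);m[:180]=0;m[256:]=0;m[:,:270]=0;m[:,360:]=0
ys,xs=np.nonzero(m);print(xs.min(),xs.max(),ys.min(),ys.max())
for r in range(190,256,8):print(r,xs[ys==r].min() if (ys==r).any() else 0,xs[ys==r].max() if (ys==r).any() else 0)
print(onz(w,315,232,201),onz(w,279,139,146))
```

```text
294 340 187 247
190 307 328
198 302 335
206 298 337
214 296 338
222 294 339
230 295 339
238 299 336
246 308 324
254 0 0
[516.17618342 191.75762873 201.        ] [575.66601368 200.85130886 146.        ]
```

drive_tool(increments=[-0.05,0,0.5,0,0,0,1,0,0,0.5,0,0,0,1,0,0,0.53,0,0,0,1,0,0,0,0,0,0,0,0,0,0,0,0,0,0,0,0,0,0,0,0,0,0,0,0,0,0,0,0,0,0,0,0,0,0,0])

```text
time: 2.55
ee_pos: [515.9, 187.4, 184.8]
tool_rot: [[0.944, -0.331, 0.002], [-0.331, -0.944, 0.002], [0.002, -0.002, -1.0]]
contact_force: [-0.3, 0.0, 1.0]
gripper_width: 62.0
gripper_force: 0.0
```

Run:
```python
from h import *
o=observe();print(o['time'],o['ee_pos'],o['contact_force'],o['gripper_width'],o['gripper_force'])
```

```text
2.55 [515.92277739 187.3755368  184.83551239] [-0.28820313  0.02535737  0.99102098] 61.96952614173726 0.0
```

drive_tool(increments=[0,0,0,0,0,0,0,0,0,0,0,0,0,0,0,0,0,0,0,0,0,0,0,0,0,0,0,0,0,0,0,0,0,0,0,0,0,0,0,0,0,0,0,0,0,0,0,0,0])

```text
time: 3.13
ee_pos: [515.5, 186.7, 183.5]
tool_rot: [[0.943, -0.331, 0.0], [-0.331, -0.943, 0.0], [0.0, -0.0, -1.0]]
contact_force: [0.3, -0.2, 0.6]
gripper_width: 31.2
gripper_force: 30.0
```

```bash
cat > pl.py <<'E'
# usage: plan(w0,w1,n): n rows, crank speed ramp w0->w1 rad/s, starting from nominal commanded angle
import sys; from h import *
def plan(ws,th0,pos=None,rad=60.3):
    o=observe();R=np.array(RT);p=np.array(pos if pos is not None else o['ee_pos'][:2],float);th=th0;out=[]
    for w in ws:
        th+=w/12
        d=np.r_[C2+rad*np.array([np.cos(th),np.sin(th)])-p,0]
        q=(R.T@d/40)[:2].round(2); p=p+(R@np.r_[q*40,0])[:2]; out+=[q[0],q[1],0,0,0,0,0]
    print([float(x) if x else 0 for x in out]); print('end th %.3f pos %s'%(th,p.round(2).tolist()))
C2=np.array([575.5,200.5])
RT=[[0.944,-0.331,0],[-0.331,-0.944,0],[0,0,-1]]
E
python3 - <<'E'
from pl import *
o=observe();print(o['time'],o['ee_pos'],o['contact_force'],o['gripper_width'],o['gripper_force'])
d=o['ee_pos'][:2]-C2;print(np.hypot(*d),np.arctan2(d[1],d[0]))
th=np.arctan2(d[1],d[0])%(2*np.pi);print(th);plan(np.linspace(.3,3.8,12),th)
E
```

```text
3.1333 [515.53554933 186.72194251 183.49685017] [ 0.3230761  -0.1626957   0.64864511] 31.211903164368543 29.999886718578637
61.52698767728366 -2.915742314429945
3.367442992749641
[0.05, 0.02, 0, 0, 0, 0, 0, 0.04, 0.06, 0, 0, 0, 0, 0, 0.07, 0.09, 0, 0, 0, 0, 0, 0.11, 0.11, 0, 0, 0, 0, 0, 0.16, 0.13, 0, 0, 0, 0, 0, 0.2, 0.12, 0, 0, 0, 0, 0, 0.26, 0.1, 0, 0, 0, 0, 0, 0.31, 0.05, 0, 0, 0, 0, 0, 0.36, -0.02, 0, 0, 0, 0, 0, 0.38, -0.11, 0, 0, 0, 0, 0, 0.36, -0.24, 0, 0, 0, 0, 0, 0.3, -0.37, 0, 0, 0, 0, 0]
end th 5.417 pos [614.51, 154.56]
```

drive_tool(increments=[0.05,0.02,0,0,0,0,0,0.04,0.06,0,0,0,0,0,0.07,0.09,0,0,0,0,0,0.11,0.11,0,0,0,0,0,0.16,0.13,0,0,0,0,0,0.2,0.12,0,0,0,0,0,0.26,0.1,0,0,0,0,0,0.31,0.05,0,0,0,0,0,0.36,-0.02,0,0,0,0,0,0.38,-0.11,0,0,0,0,0,0.36,-0.24,0,0,0,0,0,0.3,-0.37,0,0,0,0,0])

```text
time: 4.13
ee_pos: [613.9, 157.0, 183.0]
tool_rot: [[0.943, -0.332, -0.004], [-0.332, -0.943, 0.005], [-0.005, -0.004, -1.0]]
contact_force: [-13.4, 14.6, 7.2]
gripper_width: 31.4
gripper_force: 30.0
```

Run:
```python
from pl import *
o=observe();print(o['time'],o['ee_pos'],o['contact_force'],o['gripper_width'])
d=o['ee_pos'][:2]-C2;print(np.hypot(*d),np.arctan2(d[1],d[0])%(2*np.pi))
print(tab(eyes.snapshot('top')))
plan([3.8]*12,5.417,[614.51,154.56])
```

```text
4.1333 [613.9296734  157.04876036 183.03552324] [-13.38514638  14.57585732   7.17965828] 31.35138102465681
58.00732733264251 5.436536179251783
(np.float64(2.4823639579820305), np.float64(193.25))
[0.17, -0.44, 0, 0, 0, 0, 0, 0.03, -0.48, 0, 0, 0, 0, 0, -0.12, -0.46, 0, 0, 0, 0, 0, -0.26, -0.39, 0, 0, 0, 0, 0, -0.38, -0.3, 0, 0, 0, 0, 0, -0.44, -0.17, 0, 0, 0, 0, 0, -0.48, -0.02, 0, 0, 0, 0, 0, -0.45, 0.13, 0, 0, 0, 0, 0, -0.4, 0.27, 0, 0, 0, 0, 0, -0.29, 0.37, 0, 0, 0, 0, 0, -0.16, 0.45, 0, 0, 0, 0, 0, -0.01, 0.47, 0, 0, 0, 0, 0]
end th 9.217 pos [516.71, 213.02]
```

```bash
sed -i 's/575.5,200.5/573.9,201.5/; s/rad=60.3/rad=60.1/' pl.py
python3 - <<'E'
from pl import *
plan([3.8]*12,5.417,[614.51,154.56])
E
```

```text
[0.12, -0.46, 0, 0, 0, 0, 0, 0.03, -0.47, 0, 0, 0, 0, 0, -0.13, -0.46, 0, 0, 0, 0, 0, -0.25, -0.39, 0, 0, 0, 0, 0, -0.37, -0.3, 0, 0, 0, 0, 0, -0.45, -0.16, 0, 0, 0, 0, 0, -0.47, -0.02, 0, 0, 0, 0, 0, -0.46, 0.13, 0, 0, 0, 0, 0, -0.39, 0.26, 0, 0, 0, 0, 0, -0.29, 0.37, 0, 0, 0, 0, 0, -0.16, 0.45, 0, 0, 0, 0, 0, -0.02, 0.47, 0, 0, 0, 0, 0]
end th 9.217 pos [514.95, 214.06]
```

drive_tool(increments=[0.12,-0.46,0,0,0,0,0,0.03,-0.47,0,0,0,0,0,-0.13,-0.46,0,0,0,0,0,-0.25,-0.39,0,0,0,0,0,-0.37,-0.3,0,0,0,0,0,-0.45,-0.16,0,0,0,0,0,-0.47,-0.02,0,0,0,0,0,-0.46,0.13,0,0,0,0,0,-0.39,0.26,0,0,0,0,0,-0.29,0.37,0,0,0,0,0,-0.16,0.45,0,0,0,0,0,-0.02,0.47,0,0,0,0,0])

```text
time: 5.18
ee_pos: [514.2, 214.0, 183.5]
tool_rot: [[0.944, -0.33, -0.001], [-0.33, -0.944, 0.0], [-0.001, 0.0, -1.0]]
contact_force: [5.2, -1.8, -1.9]
gripper_width: 31.4
gripper_force: 30.0
```

```bash
cat > st.py <<'E'
from pl import *
def st(pic=True):
    o=observe();d=o['ee_pos'][:2]-C2;f=np.array(o['contact_force']);u=d/np.hypot(*d)
    print('t %.3f r %.2f th %.3f z %.1f F %s rad %.1f'%(o['time'],np.hypot(*d),np.arctan2(d[1],d[0])%(2*np.pi),o['ee_pos'][2],f.round(1),f[:2]@u),o['gripper_width'],np.array(o['tool_rot']).round(3).tolist())
    if pic: print('tab',tab(eyes.snapshot('top')))
E
python3 - <<'E'
from st import *
st(); plan([3.8]*12,9.217,[514.95,214.06])
E
```

```text
t 5.183 r 60.96 th 2.934 z 183.5 F [ 5.2 -1.8 -1.9] rad -5.4 31.415644973186456 [[0.944, -0.33, -0.001], [-0.33, -0.944, 0.0], [-0.001, 0.0, -1.0]]
tab (np.float64(-2.1789325047079893), np.float64(206.25))
[0.14, 0.46, 0, 0, 0, 0, 0, 0.27, 0.39, 0, 0, 0, 0, 0, 0.38, 0.28, 0, 0, 0, 0, 0, 0.44, 0.16, 0, 0, 0, 0, 0, 0.48, 0.01, 0, 0, 0, 0, 0, 0.45, -0.14, 0, 0, 0, 0, 0, 0.39, -0.28, 0, 0, 0, 0, 0, 0.28, -0.38, 0, 0, 0, 0, 0, 0.15, -0.45, 0, 0, 0, 0, 0, 0, -0.47, 0, 0, 0, 0, 0, -0.15, -0.45, 0, 0, 0, 0, 0, -0.28, -0.39, 0, 0, 0, 0, 0]
end th 13.017 pos [627.92, 227.88]
```

drive_tool(increments=[0.14,0.46,0,0,0,0,0,0.27,0.39,0,0,0,0,0,0.38,0.28,0,0,0,0,0,0.44,0.16,0,0,0,0,0,0.48,0.01,0,0,0,0,0,0.45,-0.14,0,0,0,0,0,0.39,-0.28,0,0,0,0,0,0.28,-0.38,0,0,0,0,0,0.15,-0.45,0,0,0,0,0,0,-0.47,0,0,0,0,0,-0.15,-0.45,0,0,0,0,0,-0.28,-0.39,0,0,0,0,0])

```text
time: 6.23
ee_pos: [628.6, 227.2, 183.3]
tool_rot: [[0.943, -0.333, -0.002], [-0.333, -0.943, -0.003], [-0.001, 0.003, -1.0]]
contact_force: [-4.5, -2.1, 3.5]
gripper_width: 31.1
gripper_force: 30.0
```

Run:
```python
from st import *
st(); plan([3.8]*12,13.017,[627.92,227.88])
```

```text
t 6.233 r 60.41 th 0.439 z 183.3 F [-4.5 -2.1  3.5] rad -5.0 31.131409175101428 [[0.943, -0.333, -0.002], [-0.333, -0.943, -0.003], [-0.001, 0.003, -1.0]]
tab (np.float64(0.1521014439808985), np.float64(147.25))
[-0.38, -0.27, 0, 0, 0, 0, 0, -0.45, -0.15, 0, 0, 0, 0, 0, -0.48, 0.01, 0, 0, 0, 0, 0, -0.44, 0.15, 0, 0, 0, 0, 0, -0.38, 0.28, 0, 0, 0, 0, 0, -0.28, 0.39, 0, 0, 0, 0, 0, -0.13, 0.45, 0, 0, 0, 0, 0, 0.01, 0.48, 0, 0, 0, 0, 0, 0.15, 0.44, 0, 0, 0, 0, 0, 0.29, 0.38, 0, 0, 0, 0, 0, 0.39, 0.27, 0, 0, 0, 0, 0, 0.46, 0.13, 0, 0, 0, 0, 0]
end th 16.817 pos [547.2, 147.63]
```

drive_tool(increments=[-0.38,-0.27,0,0,0,0,0,-0.45,-0.15,0,0,0,0,0,-0.48,0.01,0,0,0,0,0,-0.44,0.15,0,0,0,0,0,-0.38,0.28,0,0,0,0,0,-0.28,0.39,0,0,0,0,0,-0.13,0.45,0,0,0,0,0,0.01,0.48,0,0,0,0,0,0.15,0.44,0,0,0,0,0,0.29,0.38,0,0,0,0,0,0.39,0.27,0,0,0,0,0,0.46,0.13,0,0,0,0,0])

```text
time: 7.28
ee_pos: [548.9, 147.5, 183.4]
tool_rot: [[0.943, -0.332, 0.004], [-0.332, -0.943, 0.003], [0.002, -0.004, -1.0]]
contact_force: [4.4, 9.9, -4.2]
gripper_width: 31.4
gripper_force: 30.0
```

```bash
cat > sim.py <<'E'
import numpy as np; from scipy.optimize import least_squares
# crank schedule: list of (duration, w); obs: (time, angle)
def sim(sched,I,T,th=2.091,w=0.,dt=.002):
    out=[];t=0;R=[(0,th,w)]
    for D,wc in sched:
        for _ in range(round(D/dt)):
            tq=.016*(wc-w)-.003*w
            if abs(w)<1e-6 and abs(tq)<=T: w=0
            else:
                s=np.sign(w) if abs(w)>1e-6 else np.sign(tq)
                w2=w+dt*(tq-s*T)/I
                w=0. if w*w2<0 else w2
            th+=w*dt;t+=dt;R.append((t,th,w))
    return np.array(R)
E
python3 - <<'E'
from st import *; from sim import *
st();
E
```

```text
t 7.283 r 59.51 th 4.280 z 183.4 F [ 4.4  9.9 -4.2] rad -10.9 31.434860385991538 [[0.943, -0.332, 0.004], [-0.332, -0.943, 0.003], [0.002, -0.004, -1.0]]
tab (np.float64(2.636844320992608), np.float64(196.75))
```

```bash
cat > fit.py <<'E'
from sim import *
p=(.05,0.)
S=[(1/12,w) for w in np.linspace(.3,3.8,12)]+[p]+[(1,3.8),p]*3
T0=3.133
def fit(S,obs):
    f=lambda x:[np.interp(t-T0,*sim(S,x[0]*.01,x[1]*.01,dt=.005)[:,:2].T)-a for t,a in obs]
    r=least_squares(f,[1.3,1.2],diff_step=.02);return r.x*.01,r.fun
E
python3 - <<'E'
from fit import *; from pl import plan
x,res=fit(S,[(4.133,2.482),(5.183,4.104),(6.233,6.435),(7.283,8.920)]);print(x,res)
print('now w',sim(S,*x)[-1]); print('steady wd at',[(w,(.016*w-x[1])/.019) for w in(3.8,3.9,4.)])
plan([3.85]*12,16.817,[547.2,147.63])
E
```

```text
[0.01464373 0.01197563] [-0.07463396  0.00840472  0.00320492  0.0022511 ]
now w [4.208      9.06946425 2.27691424]
steady wd at [(3.8, np.float64(2.5697035981926057)), (3.9, np.float64(2.6539141245083946)), (4.0, np.float64(2.7381246508241843))]
[0.48, -0.02, 0, 0, 0, 0, 0, 0.45, -0.17, 0, 0, 0, 0, 0, 0.37, -0.3, 0, 0, 0, 0, 0, 0.26, -0.4, 0, 0, 0, 0, 0, 0.12, -0.46, 0, 0, 0, 0, 0, -0.03, -0.48, 0, 0, 0, 0, 0, -0.19, -0.45, 0, 0, 0, 0, 0, -0.31, -0.36, 0, 0, 0, 0, 0, -0.41, -0.25, 0, 0, 0, 0, 0, -0.47, -0.1, 0, 0, 0, 0, 0, -0.48, 0.05, 0, 0, 0, 0, 0, -0.43, 0.2, 0, 0, 0, 0, 0]
end th 20.667 pos [559.31, 259.57]
```

Run:
```python
from pl import *
th,p=20.667,[559.31,259.57]
import io,contextlib
for i in range(5):
    b=io.StringIO()
    with contextlib.redirect_stdout(b): plan([3.85]*12,th,p)
    s=b.getvalue();print(s);th+=3.85;p=eval(s.split('pos ')[1])
```

```text
[-0.36, 0.32, 0, 0, 0, 0, 0, -0.23, 0.42, 0, 0, 0, 0, 0, -0.09, 0.47, 0, 0, 0, 0, 0, 0.07, 0.48, 0, 0, 0, 0, 0, 0.21, 0.43, 0, 0, 0, 0, 0, 0.34, 0.34, 0, 0, 0, 0, 0, 0.42, 0.22, 0, 0, 0, 0, 0, 0.48, 0.07, 0, 0, 0, 0, 0, 0.47, -0.08, 0, 0, 0, 0, 0, 0.42, -0.23, 0, 0, 0, 0, 0, 0.33, -0.34, 0, 0, 0, 0, 0, 0.21, -0.44, 0, 0, 0, 0, 0]
end th 24.517 pos [623.05, 166.83]

[0.05, -0.48, 0, 0, 0, 0, 0, -0.09, -0.47, 0, 0, 0, 0, 0, -0.24, -0.41, 0, 0, 0, 0, 0, -0.36, -0.32, 0, 0, 0, 0, 0, -0.44, -0.19, 0, 0, 0, 0, 0, -0.48, -0.04, 0, 0, 0, 0, 0, -0.47, 0.11, 0, 0, 0, 0, 0, -0.4, 0.26, 0, 0, 0, 0, 0, -0.31, 0.37, 0, 0, 0, 0, 0, -0.17, 0.44, 0, 0, 0, 0, 0, -0.03, 0.48, 0, 0, 0, 0, 0, 0.13, 0.47, 0, 0, 0, 0, 0]
end th 28.367 pos [514.03, 195.73]

[0.27, 0.39, 0, 0, 0, 0, 0, 0.38, 0.3, 0, 0, 0, 0, 0, 0.45, 0.16, 0, 0, 0, 0, 0, 0.48, 0.01, 0, 0, 0, 0, 0, 0.46, -0.15, 0, 0, 0, 0, 0, 0.39, -0.28, 0, 0, 0, 0, 0, 0.28, -0.39, 0, 0, 0, 0, 0, 0.14, -0.45, 0, 0, 0, 0, 0, -0.01, -0.48, 0, 0, 0, 0, 0, -0.16, -0.46, 0, 0, 0, 0, 0, -0.29, -0.38, 0, 0, 0, 0, 0, -0.4, -0.27, 0, 0, 0, 0, 0]
end th 32.217 pos [615.65, 244.9]

[-0.46, -0.12, 0, 0, 0, 0, 0, -0.48, 0.02, 0, 0, 0, 0, 0, -0.45, 0.17, 0, 0, 0, 0, 0, -0.37, 0.31, 0, 0, 0, 0, 0, -0.25, 0.41, 0, 0, 0, 0, 0, -0.11, 0.46, 0, 0, 0, 0, 0, 0.04, 0.48, 0, 0, 0, 0, 0, 0.18, 0.44, 0, 0, 0, 0, 0, 0.32, 0.36, 0, 0, 0, 0, 0, 0.42, 0.24, 0, 0, 0, 0, 0, 0.47, 0.1, 0, 0, 0, 0, 0, 0.47, -0.06, 0, 0, 0, 0, 0]
end th 36.067 pos [570.14, 141.71]

[0.44, -0.2, 0, 0, 0, 0, 0, 0.35, -0.33, 0, 0, 0, 0, 0, 0.22, -0.42, 0, 0, 0, 0, 0, 0.09, -0.47, 0, 0, 0, 0, 0, -0.08, -0.48, 0, 0, 0, 0, 0, -0.21, -0.43, 0, 0, 0, 0, 0, -0.34, -0.33, 0, 0, 0, 0, 0, -0.43, -0.22, 0, 0, 0, 0, 0, -0.48, -0.06, 0, 0, 0, 0, 0, -0.47, 0.08, 0, 0, 0, 0, 0, -0.42, 0.24, 0, 0, 0, 0, 0, -0.33, 0.35, 0, 0, 0, 0, 0]
end th 39.917 pos [537.51, 249.4]
```

drive_tool(increments=[0.48,-0.02,0,0,0,0,0,0.45,-0.17,0,0,0,0,0,0.37,-0.3,0,0,0,0,0,0.26,-0.4,0,0,0,0,0,0.12,-0.46,0,0,0,0,0,-0.03,-0.48,0,0,0,0,0,-0.19,-0.45,0,0,0,0,0,-0.31,-0.36,0,0,0,0,0,-0.41,-0.25,0,0,0,0,0,-0.47,-0.1,0,0,0,0,0,-0.48,0.05,0,0,0,0,0,-0.43,0.2,0,0,0,0,0])

```text
time: 8.33
ee_pos: [560.5, 261.3, 183.6]
tool_rot: [[0.944, -0.33, 0.003], [-0.33, -0.944, 0.002], [0.002, -0.003, -1.0]]
contact_force: [0.5, 2.2, 1.1]
gripper_width: 31.7
gripper_force: 30.0
```

drive_tool(increments=[-0.36,0.32,0,0,0,0,0,-0.23,0.42,0,0,0,0,0,-0.09,0.47,0,0,0,0,0,0.07,0.48,0,0,0,0,0,0.21,0.43,0,0,0,0,0,0.34,0.34,0,0,0,0,0,0.42,0.22,0,0,0,0,0,0.48,0.07,0,0,0,0,0,0.47,-0.08,0,0,0,0,0,0.42,-0.23,0,0,0,0,0,0.33,-0.34,0,0,0,0,0,0.21,-0.44,0,0,0,0,0])

```text
time: 9.33
ee_pos: [623.0, 167.6, 183.2]
tool_rot: [[0.943, -0.333, -0.004], [-0.333, -0.943, 0.002], [-0.004, -0.001, -1.0]]
contact_force: [-10.3, 8.3, 6.0]
gripper_width: 31.2
gripper_force: 30.0
```

Run:
```python
from st import *
st()
```

```text
t 9.333 r 59.64 th 5.680 z 183.2 F [-10.3   8.3   6. ] rad -13.2 31.22404470691595 [[0.943, -0.333, -0.004], [-0.333, -0.943, 0.002], [-0.004, -0.001, -1.0]]
tab (np.float64(1.480332601556767), np.float64(232.0))
```

drive_tool(increments=[0.05,-0.48,0,0,0,0,0,-0.09,-0.47,0,0,0,0,0,-0.24,-0.41,0,0,0,0,0,-0.36,-0.32,0,0,0,0,0,-0.44,-0.19,0,0,0,0,0,-0.48,-0.04,0,0,0,0,0,-0.47,0.11,0,0,0,0,0,-0.4,0.26,0,0,0,0,0,-0.31,0.37,0,0,0,0,0,-0.17,0.44,0,0,0,0,0,-0.03,0.48,0,0,0,0,0,0.13,0.47,0,0,0,0,0])

```text
time: 10.38
ee_pos: [513.7, 195.2, 183.5]
tool_rot: [[0.944, -0.33, 0.0], [-0.33, -0.944, 0.0], [0.0, -0.0, -1.0]]
contact_force: [6.2, -0.5, -3.1]
gripper_width: 31.2
gripper_force: 30.0
```

Run:
```python
from st import *
st()
```

```text
t 10.383 r 60.57 th 3.245 z 183.5 F [ 6.2 -0.5 -3.1] rad -6.1 31.163158512200148 [[0.944, -0.33, 0.0], [-0.33, -0.944, 0.0], [0.0, -0.0, -1.0]]
tab (np.float64(-2.2785748648255884), np.float64(215.75))
```

Run:
```python
from pl import *
th,p=28.367,[514.03,195.73]
import io,contextlib
for i in range(7):
    b=io.StringIO()
    with contextlib.redirect_stdout(b): plan([3.98]*12,th,p)
    s=b.getvalue();print(s);th+=3.98;p=eval(s.split('pos ')[1])
```

```text
[0.28, 0.41, 0, 0, 0, 0, 0, 0.39, 0.29, 0, 0, 0, 0, 0, 0.48, 0.15, 0, 0, 0, 0, 0, 0.49, -0.01, 0, 0, 0, 0, 0, 0.47, -0.17, 0, 0, 0, 0, 0, 0.38, -0.31, 0, 0, 0, 0, 0, 0.26, -0.42, 0, 0, 0, 0, 0, 0.11, -0.48, 0, 0, 0, 0, 0, -0.05, -0.5, 0, 0, 0, 0, 0, -0.21, -0.45, 0, 0, 0, 0, 0, -0.35, -0.35, 0, 0, 0, 0, 0, -0.44, -0.23, 0, 0, 0, 0, 0]
end th 32.347 pos [609.78, 249.93]

[-0.49, -0.06, 0, 0, 0, 0, 0, -0.49, 0.09, 0, 0, 0, 0, 0, -0.42, 0.25, 0, 0, 0, 0, 0, -0.33, 0.38, 0, 0, 0, 0, 0, -0.18, 0.46, 0, 0, 0, 0, 0, -0.03, 0.49, 0, 0, 0, 0, 0, 0.14, 0.48, 0, 0, 0, 0, 0, 0.29, 0.41, 0, 0, 0, 0, 0, 0.4, 0.29, 0, 0, 0, 0, 0, 0.47, 0.14, 0, 0, 0, 0, 0, 0.5, -0.02, 0, 0, 0, 0, 0, 0.46, -0.18, 0, 0, 0, 0, 0]
end th 36.327 pos [585.72, 142.61]

[0.38, -0.32, 0, 0, 0, 0, 0, 0.25, -0.43, 0, 0, 0, 0, 0, 0.11, -0.48, 0, 0, 0, 0, 0, -0.07, -0.49, 0, 0, 0, 0, 0, -0.22, -0.45, 0, 0, 0, 0, 0, -0.35, -0.35, 0, 0, 0, 0, 0, -0.45, -0.21, 0, 0, 0, 0, 0, -0.49, -0.06, 0, 0, 0, 0, 0, -0.48, 0.1, 0, 0, 0, 0, 0, -0.43, 0.26, 0, 0, 0, 0, 0, -0.31, 0.38, 0, 0, 0, 0, 0, -0.18, 0.47, 0, 0, 0, 0, 0]
end th 40.307 pos 
[... 789 characters left out ...]
0.2, 0, 0, 0, 0, 0, 0.37, -0.33, 0, 0, 0, 0, 0, 0.23, -0.44, 0, 0, 0, 0, 0, 0.09, -0.49, 0, 0, 0, 0, 0, -0.08, -0.49, 0, 0, 0, 0, 0, -0.24, -0.43, 0, 0, 0, 0, 0, -0.36, -0.34, 0, 0, 0, 0, 0, -0.46, -0.2, 0, 0, 0, 0, 0, -0.49, -0.04, 0, 0, 0, 0, 0, -0.48, 0.13, 0, 0, 0, 0, 0, -0.42, 0.27, 0, 0, 0, 0, 0]
end th 52.247 pos [549.78, 256.56]

[-0.3, 0.39, 0, 0, 0, 0, 0, -0.16, 0.47, 0, 0, 0, 0, 0, 0, 0.5, 0, 0, 0, 0, 0, 0.17, 0.46, 0, 0, 0, 0, 0, 0.31, 0.39, 0, 0, 0, 0, 0, 0.41, 0.27, 0, 0, 0, 0, 0, 0.49, 0.12, 0, 0, 0, 0, 0, 0.49, -0.05, 0, 0, 0, 0, 0, 0.45, -0.2, 0, 0, 0, 0, 0, 0.36, -0.34, 0, 0, 0, 0, 0, 0.23, -0.44, 0, 0, 0, 0, 0, 0.08, -0.49, 0, 0, 0, 0, 0]
end th 56.227 pos [631.01, 182.28]
```

drive_tool(increments=[0.28,0.41,0,0,0,0,0,0.39,0.29,0,0,0,0,0,0.48,0.15,0,0,0,0,0,0.49,-0.01,0,0,0,0,0,0.47,-0.17,0,0,0,0,0,0.38,-0.31,0,0,0,0,0,0.26,-0.42,0,0,0,0,0,0.11,-0.48,0,0,0,0,0,-0.05,-0.5,0,0,0,0,0,-0.21,-0.45,0,0,0,0,0,-0.35,-0.35,0,0,0,0,0,-0.44,-0.23,0,0,0,0,0])

```text
time: 11.43
ee_pos: [611.1, 249.8, 183.4]
tool_rot: [[0.943, -0.332, 0.0], [-0.332, -0.943, -0.002], [0.001, 0.002, -1.0]]
contact_force: [-1.7, -2.9, 3.5]
gripper_width: 31.1
gripper_force: 30.0
```

drive_tool(increments=[-0.49,-0.06,0,0,0,0,0,-0.49,0.09,0,0,0,0,0,-0.42,0.25,0,0,0,0,0,-0.33,0.38,0,0,0,0,0,-0.18,0.46,0,0,0,0,0,-0.03,0.49,0,0,0,0,0,0.14,0.48,0,0,0,0,0,0.29,0.41,0,0,0,0,0,0.4,0.29,0,0,0,0,0,0.47,0.14,0,0,0,0,0,0.5,-0.02,0,0,0,0,0,0.46,-0.18,0,0,0,0,0])

```text
time: 12.43
ee_pos: [587.7, 143.6, 183.2]
tool_rot: [[0.943, -0.333, 0.003], [-0.333, -0.943, 0.005], [0.001, -0.006, -1.0]]
contact_force: [-5.0, 16.3, 0.5]
gripper_width: 31.6
gripper_force: 30.0
```

Run:
```python
from st import *
st()
```

```text
t 12.433 r 59.48 th 4.947 z 183.2 F [-5.  16.3  0.5] rad -17.0 31.615651161353036 [[0.943, -0.333, 0.003], [-0.333, -0.943, 0.005], [0.001, -0.006, -1.0]]
tab (np.float64(3.0342185957338734), np.float64(174.25))
```

drive_tool(increments=[0.38,-0.32,0,0,0,0,0,0.25,-0.43,0,0,0,0,0,0.11,-0.48,0,0,0,0,0,-0.07,-0.49,0,0,0,0,0,-0.22,-0.45,0,0,0,0,0,-0.35,-0.35,0,0,0,0,0,-0.45,-0.21,0,0,0,0,0,-0.49,-0.06,0,0,0,0,0,-0.48,0.1,0,0,0,0,0,-0.43,0.26,0,0,0,0,0,-0.31,0.38,0,0,0,0,0,-0.18,0.47,0,0,0,0,0])

```text
time: 13.48
ee_pos: [521.5, 233.1, 183.5]
tool_rot: [[0.944, -0.33, -0.0], [-0.33, -0.944, 0.001], [-0.001, -0.001, -1.0]]
contact_force: [2.1, -1.8, -1.3]
gripper_width: 31.5
gripper_force: 30.0
```

drive_tool(increments=[-0.01,0.49,0,0,0,0,0,0.14,0.48,0,0,0,0,0,0.3,0.4,0,0,0,0,0,0.4,0.28,0,0,0,0,0,0.48,0.13,0,0,0,0,0,0.5,-0.03,0,0,0,0,0,0.46,-0.18,0,0,0,0,0,0.37,-0.33,0,0,0,0,0,0.24,-0.43,0,0,0,0,0,0.1,-0.49,0,0,0,0,0,-0.08,-0.49,0,0,0,0,0,-0.22,-0.44,0,0,0,0,0])

```text
time: 14.48
ee_pos: [631.6, 218.9, 183.3]
tool_rot: [[0.943, -0.333, -0.003], [-0.333, -0.943, -0.003], [-0.002, 0.004, -1.0]]
contact_force: [-7.0, -2.1, 5.1]
gripper_width: 31.6
gripper_force: 30.0
```

Run:
```python
from st import *
st()
```

```text
t 14.483 r 60.30 th 0.292 z 183.3 F [-7.  -2.1  5.1] rad -7.3 31.561787827948823 [[0.943, -0.333, -0.003], [-0.333, -0.943, -0.003], [-0.002, 0.004, -1.0]]
tab (np.float64(2.1147572769997818), np.float64(208.5))
```

drive_tool(increments=[-0.36,-0.34,0,0,0,0,0,-0.45,-0.21,0,0,0,0,0,-0.5,-0.05,0,0,0,0,0,-0.48,0.11,0,0,0,0,0,-0.42,0.27,0,0,0,0,0,-0.31,0.39,0,0,0,0,0,-0.16,0.46,0,0,0,0,0,-0.01,0.5,0,0,0,0,0,0.16,0.47,0,0,0,0,0,0.3,0.39,0,0,0,0,0,0.41,0.28,0,0,0,0,0,0.48,0.12,0,0,0,0,0])

```text
time: 15.53
ee_pos: [550.7, 146.7, 183.5]
tool_rot: [[0.943, -0.332, 0.003], [-0.332, -0.943, 0.003], [0.002, -0.004, -1.0]]
contact_force: [3.7, 10.6, -3.9]
gripper_width: 31.2
gripper_force: 30.0
```

drive_tool(increments=[0.49,-0.03,0,0,0,0,0,0.46,-0.2,0,0,0,0,0,0.37,-0.33,0,0,0,0,0,0.23,-0.44,0,0,0,0,0,0.09,-0.49,0,0,0,0,0,-0.08,-0.49,0,0,0,0,0,-0.24,-0.43,0,0,0,0,0,-0.36,-0.34,0,0,0,0,0,-0.46,-0.2,0,0,0,0,0,-0.49,-0.04,0,0,0,0,0,-0.48,0.13,0,0,0,0,0,-0.42,0.27,0,0,0,0,0])

```text
time: 16.53
ee_pos: [550.7, 258.4, 183.5]
tool_rot: [[0.944, -0.33, 0.003], [-0.33, -0.944, 0.002], [0.002, -0.003, -1.0]]
contact_force: [0.9, -0.3, 0.0]
gripper_width: 31.1
gripper_force: 30.0
```

drive_tool(increments=[-0.3,0.39,0,0,0,0,0,-0.16,0.47,0,0,0,0,0,0,0.5,0,0,0,0,0,0.17,0.46,0,0,0,0,0,0.31,0.39,0,0,0,0,0,0.41,0.27,0,0,0,0,0,0.49,0.12,0,0,0,0,0,0.49,-0.05,0,0,0,0,0,0.45,-0.2,0,0,0,0,0,0.36,-0.34,0,0,0,0,0,0.23,-0.44,0,0,0,0,0,0.08,-0.49,0,0,0,0,0])

```text
time: 17.53
ee_pos: [630.6, 182.6, 183.1]
tool_rot: [[0.943, -0.333, -0.005], [-0.333, -0.943, 0.0], [-0.005, 0.002, -1.0]]
contact_force: [-11.3, 4.1, 7.3]
gripper_width: 31.3
gripper_force: 30.0
```

```bash
cat >> fit.py <<'E'
S+=[(2,3.85),p,(1,3.85),p,(2,3.98),p,(2,3.98),p,(3,3.98),p]
O=[(4.133,2.482),(5.183,4.104),(6.233,6.435),(7.283,8.920),(9.333,14.047),(10.383,16.571),(12.433,21.884),(14.483,27.248)]
E
python3 - <<'E'
from st import *; from fit import *
st()
o=observe();t=o['time']-.05
a=tab(eyes.snapshot('top'))[0]
x,r=fit(S,O);print(x,r);R=sim(S,*x)
i=(R[:,0]>7)&(R[:,0]<14.3);print('w range',R[i,2].min(),R[i,2].max(),'end',R[-1],'pred unwrapped at pic',np.interp(17.483-T0,R[:,0],R[:,1])%(2*np.pi))
E
```

```text
t 17.533 r 59.79 th 5.961 z 183.1 F [-11.3   4.1   7.3] rad -12.0 31.277664750112322 [[0.943, -0.333, -0.005], [-0.333, -0.943, 0.0], [-0.005, 0.002, -1.0]]
tab (np.float64(-2.376915005345837), np.float64(207.0))
[0.01430562 0.01220888] [-0.07296125  0.01873038  0.01273074  0.0035974  -0.04254301  0.0296914
 -0.00819852  0.00647242]
w range 2.3339003220878163 2.704051212082624 end [14.458      35.50183735  2.48938323] pred unwrapped at pic 3.7994684006123762
```

```bash
cat >> fit.py <<'E'
S+=[p]
E
python3 - <<'E'
from fit import *; from pl import plan
x,r=fit(S,O+[(17.533,35.322)]);print(x,r[-2:])
R=sim(S,*x);th0=35.322+R[-1,1]-np.interp(17.533-T0,R[:,0],R[:,1]);w=R[-1,2];print(th0,w)
for v in(2.5,3,3.5,4):
  for n in (4,5,6,7,8):
    e=sim([(1/12,v)]*n+[(2.5,0)],*x,th=th0,w=w);print(v,n,(e[-1]-[0,12*np.pi,0]).round(3),end=' ')
plan([3]*6,56.227,[631.01,182.28])
E
```

```text
[0.01425529 0.01223364] [-8.43762236e-05  7.33236091e-03]
35.59218099207067 2.285256463008931
2.5 4 [ 2.836 -0.585  0.   ] 2.5 5 [ 2.92  -0.452  0.   ] 2.5 6 [ 3.004 -0.32   0.   ] 2.5 7 [ 3.088 -0.188  0.   ] 2.5 8 [ 3.172 -0.058  0.   ] 3 4 [ 2.836 -0.471  0.   ] 3 5 [ 2.92  -0.308  0.   ] 3 6 [ 3.004 -0.145  0.   ] 3 7 [3.088 0.017 0.   ] 3 8 [3.172 0.178 0.   ] 3.5 4 [ 2.836 -0.355  0.   ] 3.5 5 [ 2.92  -0.162  0.   ] 3.5 6 [3.004 0.032 0.   ] 3.5 7 [3.088 0.225 0.   ] 3.5 8 [3.172 0.418 0.   ] 4 4 [ 2.836 -0.238  0.   ] 4 5 [ 2.92  -0.014  0.   ] 4 6 [3.004 0.211 0.   ] 4 7 [3.088 0.436 0.   ] 4 8 [3.172 0.662 0.   ] [-0.06, -0.38, 0, 0, 0, 0, 0, -0.14, -0.34, 0, 0, 0, 0, 0, -0.22, -0.3, 0, 0, 0, 0, 0, -0.29, -0.24, 0, 0, 0, 0, 0, -0.34, -0.15, 0, 0, 0, 0, 0, -0.37, -0.07, 0, 0, 0, 0, 0]
end th 57.727 pos [596.99, 256.97]
```

drive_tool(increments=[-0.06,-0.38,0,0,0,0,0,-0.14,-0.34,0,0,0,0,0,-0.22,-0.3,0,0,0,0,0,-0.29,-0.24,0,0,0,0,0,-0.34,-0.15,0,0,0,0,0,-0.37,-0.07,0,0,0,0,0,-0.33,0.02,0,0,0,0,0,0,0,0,0,0,0,0,0,0,0,0,0,0,0,0,0,0,0,0,0,0,0,0,0,0,0,0,0,0,0,0,0,0,0,0])

```text
time: 18.63
ee_pos: [585.2, 261.4, 183.6]
tool_rot: [[0.943, -0.332, 0.002], [-0.332, -0.943, 0.002], [0.001, -0.003, -1.0]]
contact_force: [1.9, 4.0, 2.0]
gripper_width: 31.2
gripper_force: 30.0
```

drive_tool(increments=[0,0,0,0,0,0,0,0,0,0,0,0,0,0,0,0,0,0,0,0,0,0,0,0,0,0,0,0,0,0,0,0,0,0,0,0,0,0,0,0,0,0,0,0,0,0,0,0,0,0,0,0,0,0,0,0,0,0,0,0,0,0,0,0,0,0,0,0,0,0,0,0,0,0,0,0,0,0,0,0,0,0,0,0])

```text
time: 19.63
ee_pos: [585.2, 261.4, 183.6]
tool_rot: [[0.943, -0.332, 0.002], [-0.332, -0.943, 0.002], [0.002, -0.003, -1.0]]
contact_force: [0.9, 5.5, 2.1]
gripper_width: 31.4
gripper_force: 30.0
```

drive_tool(increments=[0,0,0,0,0,0,0,0,0,0,0,0,0,0,0,0,0,0,0,0,0,0,0,0,0,0,0,0,0,0,0,0,0,0,0,0,0,0,0,0,0,0])

```text
time: 20.13
ee_pos: [585.2, 261.4, 183.6]
tool_rot: [[0.943, -0.332, 0.002], [-0.332, -0.943, 0.002], [0.002, -0.003, -1.0]]
contact_force: [0.6, 4.8, 1.9]
gripper_width: 31.2
gripper_force: 30.0
```

Run:
```python
from st import *
st()
for _ in range(3): st()
t=snap('top');b=snap('scene')
A,pr=prof(t);print(pr[:20].round(),pr[-20:].round())
c1=cv2.resize(t['pixels'][140:200,310:372],(400,387),interpolation=cv2.INTER_CUBIC)
c2=cv2.resize(b['pixels'][190:250,245:307],(400,387),interpolation=cv2.INTER_CUBIC)
cv2.imwrite('pics/stop.png',np.hstack([c1,c2]))
```

```text
t 20.133 r 60.95 th 1.384 z 183.6 F [0.6 4.8 1.9] rad 4.9 31.225724214169603 [[0.943, -0.332, 0.002], [-0.332, -0.943, 0.002], [0.002, -0.003, -1.0]]
tab (np.float64(-0.0205313591180532), np.float64(133.25))
t 20.183 r 60.95 th 1.384 z 183.6 F [1.4 6.2 2.3] rad 6.3 31.263823462754324 [[0.943, -0.332, 0.002], [-0.332, -0.943, 0.002], [0.001, -0.003, -1.0]]
tab (np.float64(-0.01879831689748911), np.float64(136.25))
t 20.233 r 60.93 th 1.384 z 183.6 F [-0.1  5.4  2.5] rad 5.3 31.214512550315742 [[0.943, -0.332, 0.002], [-0.332, -0.943, 0.002], [0.001, -0.003, -1.0]]
tab (np.float64(-0.01907125060349575), np.float64(126.75))
t 20.283 r 60.96 th 1.384 z 183.6 F [1.4 4.7 2. ] rad 4.9 31.51895815156896 [[0.943, -0.332, 0.002], [-0.332, -0.943, 0.002], [0.001, -0.003, -1.0]]
tab (np.float64(-0.019198621771790013), np.float64(130.0))
[ 49.  48.  48.  47.  50.  58.  82. 105. 126. 132. 132. 134. 134. 133.
 133. 132. 132. 132. 133. 133.] [132. 133. 133. 133. 132. 132. 132. 132. 132. 131. 129. 113.  94.  64.
  47.  48.  48.  48.  48.  48.]
```

View pics/stop.png

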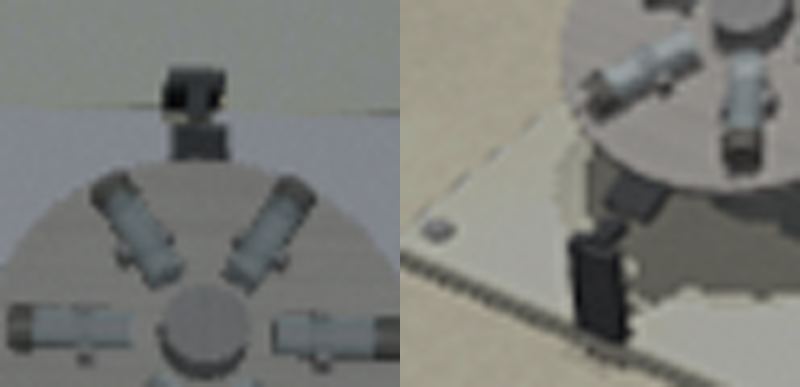

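The top crop (left) shows the tab centred at about x=200 and the pointer finger at about 202. The scene crop agrees, so they are nearly in line. I'll measure the pointer in the same frame as a reference.

Run:
```python
from h import *
t=eyes.snapshot('top');n=720
def edge(s,rr,thr):
    A,p=prof(s,r=rr,n=n);p=np.roll(p,n//2);A=(np.arange(n)-n//2)*2*np.pi/n
    i=np.nonzero((p<thr)&(abs(A)<.25))[0]
    lo,hi=i.min(),i.max()
    f=lambda a,b:np.interp(thr,sorted([p[a],p[b]]),[A[a],A[b]] if p[a]<p[b] else [A[b],A[a]])
    return f(lo-1,lo),f(hi,hi+1),p[i].min()
for r in (114,117,120,123,126,129,132,135,138,140,142,144,146,148):
    a=edge(t,(r,),90);print(r,'%.3f %.3f mid %.4f width %.1fmm'%(a[0],a[1],(a[0]+a[1])/2,(a[1]-a[0])*r),a[2])
```

```text
114 -0.147 0.123 mid -0.0119 width 30.8mm 53.0
117 -0.147 0.116 mid -0.0155 width 30.7mm 46.0
120 -0.140 0.110 mid -0.0152 width 30.1mm 45.0
123 -0.132 0.107 mid -0.0125 width 29.5mm 45.0
126 -0.130 0.105 mid -0.0126 width 29.6mm 43.0
129 -0.127 0.102 mid -0.0127 width 29.6mm 44.0
132 -0.123 0.098 mid -0.0126 width 29.1mm 52.0
135 -0.105 0.090 mid -0.0075 width 26.3mm 55.0
138 -0.059 0.045 mid -0.0070 width 14.3mm 51.0
140 -0.064 0.107 mid 0.0215 width 23.9mm 52.0
142 -0.072 0.122 mid 0.0251 width 27.6mm 51.0
144 -0.084 0.128 mid 0.0221 width 30.6mm 40.0
146 -0.092 0.132 mid 0.0199 width 32.8mm 17.0
148 -0.093 0.129 mid 0.0182 width 32.9mm 15.0
```

drive_tool(increments=[0,0,0,0,0,0,1,0,0,0,0,0,0,1,0,0,0,0,0,0,1,0,0,0,0,0,0,1,0,0,0,0,0,0,1,0,0,0,0,0,0,1,0,0,0,0,0,0,1,0,0,0,0,0,0,1,0,0,0,0,0,0,1,0,0,0,0,0,0,1])

```text
time: 21.32
ee_pos: [584.1, 260.5, 183.4]
tool_rot: [[0.943, -0.331, -0.0], [-0.331, -0.943, -0.0], [-0.0, 0.0, -1.0]]
contact_force: [1.1, 0.0, -1.0]
gripper_width: 85.2
gripper_force: 0.0
```

drive_tool(increments=[0,0,-0.4,0,0,0,1,0,0,-0.8,0,0,0,1,0,0,-0.8,0,0,0,1,0,0,-0.8,0,0,0,1,0,0,-0.4,0,0,0,1,0,0,0,0,0,0,1,0,0,0,0,0,0,1,0,0,0,0,0,0,1,0,0,0,0,0,0,1,0,0,0,0,0,0,1,0,0,0,0,0,0,1,0,0,0,0,0,0,1])

```text
time: 22.32
ee_pos: [584.0, 260.4, 310.6]
tool_rot: [[0.943, -0.331, -0.001], [-0.331, -0.943, -0.001], [-0.001, 0.001, -1.0]]
contact_force: [0.1, 0.0, -0.5]
gripper_width: 87.0
gripper_force: 0.0
```

Run:
```python
from st import *
st();t=eyes.snapshot('top');print(tab(t),observe()['ee_pos'])
cv2.imwrite('pics/end.png',t['pixels'])
```

```text
t 22.317 r 59.79 th 1.401 z 310.6 F [ 0.1  0.  -0.5] rad 0.1 86.96406824798561 [[0.943, -0.331, -0.001], [-0.331, -0.943, -0.001], [-0.001, 0.001, -1.0]]
tab (np.float64(-0.01396263401584832), np.float64(131.25))
(np.float64(-0.013808831054945176), np.float64(130.5)) [584.1295831  260.48241979 310.96850246]
```

View pics/end.png

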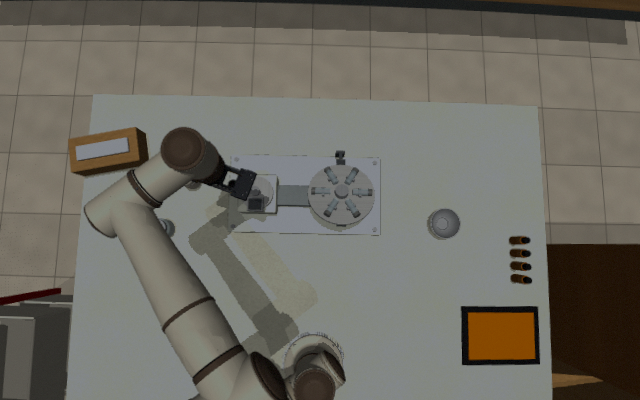

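The final top view shows the tab (340,162) in line with the pointer (340,155). The gripper is clear above the crank, and the bowl at (445,223) hasn't moved. The arm partly hides the bottle and jar, but it never came near them.

```bash
python3 -c "
from bench import ticket
print(ticket.sign_off())"
```

```text
the job is handed in; nothing more can be done
None
```

I ran the disc at about 25 turns a minute (22–26 by the fitted model and camera angles) for roughly 10 s, stopped it with the tab in line with the pointer to within about 0.01 rad, let go of the crank, and handed the job in at about 22.4 s.

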